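# Press a facade panel under a separator sheet and hold the pinned press shut

### The job

Lay the white separator sheet flat on the little facade panel in the open press, centred and square so that it covers the panel, then fold the press lid down onto it. Next take the red-headed locating pin from its stand, put it through the hole in the lid into the hole below until its head bears on the lid, and keep hold of it, pressing it down so that the sprung press is fully shut. Finish while still holding the pin and pressing like that; leave the glue bottle, tape roll, cup and paint jar where they stand.

Things in the scene. Friction and masses are not known exactly. Their poses are not given: they have to be found in the camera images.
- press: Clamshell press, fixed to the table: wooden base board 240 x 150 x 15 mm. Origin: centre of its underside, on the table. +x points to the hinge end, -x to the pin end, z up; it is turned roughly 90 degrees, hinge end to the robot's left. Inside, round (+5, 0) mm, is a sprung bed (110 x 100 mm, top 37 mm above the table) that yields straight down up to 8 mm (4 N to start, then 4 N per mm).
- lid (a joint): Lid angle, rad: 0 fully shut (level), 1.57 upright, 1.95 open stop; starts at 1.6 to 1.8. Green plate, 350 g. It stays put leaning back past upright; pulled over towards the pin end it sinks slowly by its own weight. On the sheet it rests ajar at about 0.04, held up by the sprung bed; about 7 N down at its pin hole shuts it to 0; let go, it springs back to 0.02 or more.
- lid_hinge (a point): Middle of the lid's hinge axis, 50 mm above the table, along the press's y. Shut, the lid plate (200 x 120 x 10 mm) reaches from 5 to 205 mm from the axis towards the pin end, underside 8 mm and top 18 mm above the axis; a rubber pad (70 x 50 x 8 mm, 70 to 140 mm from the axis) is fixed under it.
- lid_edge (a point): Middle of the lid's free edge: 205 mm from the hinge axis, mid-thickness of the 10 mm plate. It is the top of the lid while the lid stands open.
- lid_hole (a point): Centre of the 17 mm through hole in the lid, at the lid's top surface, 190 mm from the hinge axis. With the lid shut it is 68 mm above the table, straight above the lower hole.
- base_hole (a point): Centre of the mouth of the lower pin hole (16 mm, 33 mm deep, vertical) in an aluminium block (36 x 50 mm, top 48 mm above the table), 90 mm from the press origin towards the pin end.
- panel_top (a point): Centre of the top face of the facade panel (terracotta with blue door and yellow windows, 84 x 40 x 12 mm, long side along the press's x, fixed on the sprung bed); 49 mm above the table when unloaded. Axes as the press.
- sheet: White rigid separator sheet, 104 (x) x 56 (y) x 5 mm, 28 to 49 g. Origin: centre of its underside. It starts lying on a narrow wooden rest (80 x 28 x 15 mm, long side along the sheet's), so both long edges stand 14 mm proud, 15 mm above the table.
- pin: Locating pin, upright, 50 to 85 g: steel shank 12 mm thick, 45 mm long with a tapered foot, then a red round head 24 mm across, 32 mm tall. Origin: the foot's tip, on the axis; z up along the pin (head underside at 45 mm, top at 77 mm). It starts in a fixed wooden stand (50 mm cube), its head sitting on the stand's top, the tip 5 mm above the table.
- pin_tip (a point): The tip of the pin's foot. With the pin home and the press shut it is 25 mm below the mouth of the lower hole.
- glue: Bystander: white glue bottle with red cap, 56 mm across, 150 mm tall; origin under its centre.
- tape: Bystander: yellow roll of tape lying flat, 90 mm across, 25 mm tall; origin under its centre.
- cup: Bystander: white cup, 72 mm across, 85 mm tall; origin under its centre.
- jar: Bystander: glass paint jar with black cap, 52 mm across, 55 mm tall; origin under its centre.

How it is judged:
On the way, in this order (a step that is already met when the one before it is completed fails the run):
1. the sheet lies on the panel, centred and square, with the lid still open (x of sheet in the frame of panel_top between -0.012 and 0.012 m and y of sheet in the frame of panel_top between -0.01 and 0.01 m and z of sheet in the frame of panel_top between -0.003 and 0.003 m and angle between the x axis of sheet and the x axis of panel_top, either way round below 0.12 rad and value of joint lid above 1 rad), for 0.2 s.
2. the lid is folded down onto the sheet, the sheet still in place (x of sheet in the frame of panel_top between -0.012 and 0.012 m and y of sheet in the frame of panel_top between -0.01 and 0.01 m and z of sheet in the frame of panel_top between -0.003 and 0.003 m and angle between the x axis of sheet and the x axis of panel_top, either way round below 0.12 rad and value of joint lid below 0.12 rad), for 0.2 s.
3. the pin is through the lid and in the lower hole (x of pin_tip in the frame of base_hole between -0.005 and 0.005 m and y of pin_tip in the frame of base_hole between -0.005 and 0.005 m and angle between the z axis of pin and the z axis of press, either way round below 0.12 rad and z of pin_tip in the frame of base_hole below -0.008 m and value of joint lid below 0.12 rad), for 0.2 s.
At the end, for the whole second after the job is handed in: Through the last second: fingers hold the pin and its head presses on the lid (each over 2 N), lid angle under 0.015 rad; pin upright, tip within 5 mm of the lower hole's axis, 20 mm deep or more; sheet on the panel within 12 mm along, 10 mm across, 0.12 rad (x of sheet in the frame of panel_top between -0.012 and 0.012 m and y of sheet in the frame of panel_top between -0.01 and 0.01 m and z of sheet in the frame of panel_top between -0.003 and 0.003 m and angle between the x axis of sheet and the x axis of panel_top, either way round below 0.12 rad and x of pin_tip in the frame of base_hole between -0.005 and 0.005 m and y of pin_tip in the frame of base_hole between -0.005 and 0.005 m and angle between the z axis of pin and the z axis of press, either way round below 0.12 rad and value of joint lid below 0.015 rad and z of pin_tip in the frame of base_hole below -0.02 m and contact force between the fingers and pin above 2 N and contact force between pin and lid above 2 N); the arm keeps its last pose, push and grip.
It fails at once if the glue bottle is disturbed (moved over 30 mm or tipped) (distance of glue from where it was at the start of the episode above 0.03 m or angle between glue's own z axis and vertical above 0.4 rad).
It fails at once if the tape roll is disturbed (moved over 30 mm or tipped) (distance of tape from where it was at the start of the episode above 0.03 m or angle between tape's own z axis and vertical above 0.4 rad).
It fails at once if the cup is disturbed (moved over 30 mm or tipped) (distance of cup from where it was at the start of the episode above 0.03 m or angle between cup's own z axis and vertical above 0.4 rad).
It fails at once if the paint jar is disturbed (moved over 30 mm or tipped) (distance of jar from where it was at the start of the episode above 0.03 m or angle between jar's own z axis and vertical above 0.4 rad).
It also fails if it takes over 72 s, if anything falls off the work surface, if the arm or the gripper's body presses on something with over 40 N, if the wrist force passes 120 N, or if a joint passes its speed limit or range.

### The arm

A 6-joint arm with a two-finger parallel gripper is mounted at the origin on the work surface. World frame = base frame: x ahead of the robot, y to its left, z up, the work surface at z = 0. Lengths are in m, angles in rad, forces in N, time in s.
With the tool pointing down it reaches from about 0.375 to 0.975 m from the base axis. Payload 3.8 kg.
Tool frame: the origin (TCP) lies at the very end of the fingers, on their centre line; the grasp point (between the pads) lies bot.hold_point_z behind it (bot.hold_point_z is the distance from the TCP to the grasp point, in m); z points along the fingers, y is the line along which they close (so a half turn about z gives the same grasp; the last joint's range is limited). The gripper opens to 85 mm and grips with 20 to 120 N. Pads are 22 mm wide; open, the fingers measure 114 mm over their backs; the gripper's body (76 mm by 85 mm) begins 54 mm behind the grasp point. The pads swing forward as they close: fully open they stand 13 mm farther back than shut.
Start: joints at [1.306, 0.264, 1.604, -0, 1.274, -0.037], TCP at [0.152, 0.658, 0.231] pointing down, gripper open.
Joint ranges: [-2.63, 2.63], [-0.94, 2.18], [0.31, 2.57], [-1.31, 4.45], [0, 2.66], [-2.55, 2.55]. Speed limits (rad/s): [2.57, 2.57, 3.14, 3.14, 3.14, 3.14].

### API

Orientations are given as a rotation vector (axis times angle).
In Python, from workcell import bot, readout, read_camera, camera_info gives the robot as it stands (bot), with the cameras as plain functions and the readings (readout).
- The arm moves only by the tool jog_arm, called by a JSON object that holds its "fn" and its "kwargs", one argument or row to a line. Schema: {"type":"object","properties":{"steps":{"type":"object","properties":{"dx":{"type":"array","items":{"type":"number"},"minItems":1,"maxItems":5},"dy":{"type":"array","items":{"type":"number"},"minItems":1,"maxItems":5},"dz":{"type":"array","items":{"type":"number"},"minItems":1,"maxItems":5},"yaw":{"type":"array","items":{"type":"number"},"minItems":1,"maxItems":5}},"additionalProperties":false,"required":["dx","dy","dz","yaw"]},"aperture":{"type":"number"},"squeeze":{"type":"number"},"only":{"type":"string"},"quiet":{"type":"boolean"},"lines":{"type":"string"}},"required":["steps"],"additionalProperties":false}. steps is an object with one list for each field, all of the same length, 1 to 5, a row being the entries at one place: dx, dy, dz (the shift in m), yaw (a turn about the tool's z in rad); each row shifts and turns the commanded pose from where the row before left it, along the tool's axes as they then stand; what a row does not reach is not made up. A row lasts 1/8 s, in which the tool goes at most 0.0625 m and 0.188 rad, less where a joint would pass 70% of its speed; a pose out of reach is approached as far as the arm can. aperture is the opening from 0.0 (shut) to 1.0 (fully open), set as the call begins (left out keeps the last). The fingers move at their own pace and stop on an object; squeeze is the grip in N (left out, the last holds). Time passes only in rows, so rows that do not move let the fingers close. The tool returns the time, the measured TCP pose, the force, the opening and the grip force at its end. only (a regular expression) keeps the lines of the reply that match it, lines (a string "A,B") keeps lines A to B, and quiet returns only ok. Input that does not fit is refused with a message, and nothing moves.
- readout.read_state(): the state, without advancing time (a new reading comes with each control period).
- read_camera(name): name is "side" or "top" or "wrist"; returns the picture (480x640x3 uint8, red, green, blue); there is no depth.
- camera_info(name): a dict with "intrinsics" (3x3 intrinsics, pixels), "extrinsics" (4x4, takes a point from camera to world coordinates). Camera axes: x right, y down, z forward; pixel columns grow to the right and rows downward; lengths in m; the calibration is good to about 2 mm. A picture is of the moment at which its call begins: read the wrist's pose just before it. camera_info takes no time and is no camera call; for the wrist camera it gives the pose at the moment of the call.
- bot.finish_job(): hands the job in; it is judged then, once.
The state is a dict: "time": time; "q": joint angles; "joint_vel": joint speeds; "joint_torque": joint torques, N m; "tool_pos": TCP position; "tcp_rot": TCP orientation; "wrist_force": force on the tool from outside, world axes, zero at the start; "torque": the same for the moment, N m; "width": opening from 0.0 (shut) to 1.0 (fully open); "grip_force": force on a finger pad.
Only numpy, scipy, OpenCV 4.12 (cv2) and the standard library are available. Lean on these libraries where they do the work, as an engineer would, in place of code of your own. Each camera call takes 0.05 s, during which the arm holds its last target. There are 200 camera calls.

## Working session

There is one attempt and no reset: what is moved stays moved. The work goes in short steps, Python scripts to look and compute and a tool call to move; the robot and the scene stay as the last step left them, time stands still between calls to the robot, and variables do not carry over. Pictures are saved under pics/ and viewed, at most 10 in all, crops included, and the job is handed in when it is done.

```bash
ls; mkdir -p pics
```

Run:
```python
from workcell import bot, readout, read_camera, camera_info
import cv2
s=readout.read_state();print({k:s[k] for k in('time','tool_pos','tcp_rot','width')},bot.hold_point_z)
for n in('top','side'):
    cv2.imwrite(f'pics/{n}0.png',read_camera(n)[:,:,::-1]);c=camera_info(n);print(n,c['intrinsics'],c['extrinsics'])
```

```text
pics
workcell.py
{'time': 0.0, 'tool_pos': array([0.15227374, 0.65685812, 0.22994455]), 'tcp_rot': array([-0.35703755, -3.12090993,  0.00345322]), 'width': 0.9979034983412475} 0.0187
top [[530.4994927    0.         318.80306272]
 [  0.         530.4994927  229.45051168]
 [  0.           0.           1.        ]] [[-0.04934237 -0.97753428  0.20491964  0.28540899]
 [-0.99877859  0.04882249 -0.0075954   0.03144875]
 [-0.00257992 -0.20504412 -0.97874933  1.31401496]
 [ 0.          0.          0.          1.        ]]
side [[483.65021165   0.         312.70874519]
 [  0.         483.65021165 242.98023579]
 [  0.           0.           1.        ]] [[ 0.93392464 -0.19108772  0.30210968  0.2137637 ]
 [-0.35731149 -0.52417577  0.77302539 -0.83492978]
 [ 0.01064291 -0.82989472 -0.55781851  0.70737823]
 [ 0.          0.          0.          1.        ]]
```

View pics/top0.png

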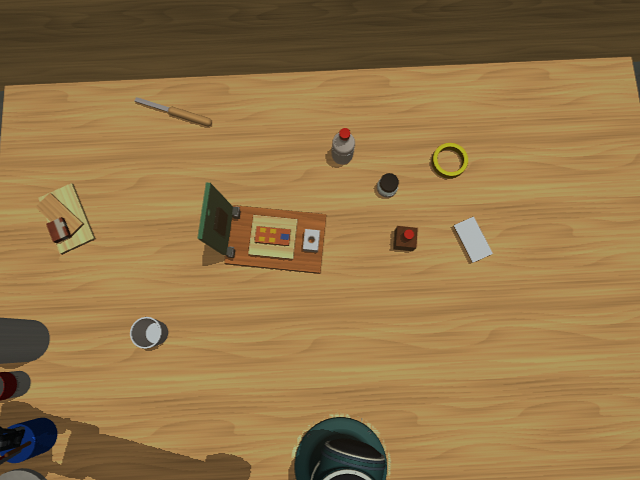

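View pics/side0.png

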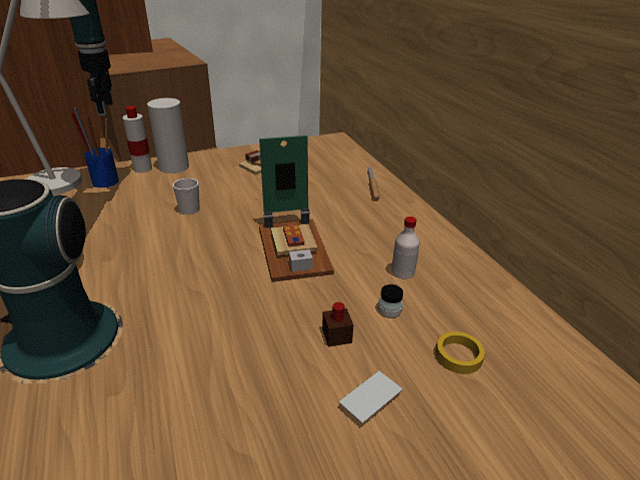

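The top view shows the press with its lid open near (265,238), the pin stand at (406,238), the sheet at (472,240), and the jar, tape and glue above them. The side view confirms this, with the lid hole at (284,143). Next I'll get coarse positions by segmentation.

Create h.py:
```python
import numpy as np, cv2
from workcell import bot, readout, read_camera, camera_info
from scipy.spatial.transform import Rotation as R
def world(px,z,info):
    px=np.atleast_2d(np.asarray(px,float));T=info['extrinsics']
    d=np.c_[px,np.ones(len(px))]@np.linalg.inv(info['intrinsics']).T@T[:3,:3].T
    return T[:3,3]+d*((z-T[2,3])/d[:,2])[:,None]
def blob(mask,near):
    n,l,st,c=cv2.connectedComponentsWithStats(mask.astype(np.uint8))
    k=[i for i in range(1,n) if st[i,4]>15]
    i=min(k,key=lambda i:np.hypot(*(c[i]-near)));return c[i],(l==i).astype(np.uint8)
def rect(m,z,info):
    cs,_=cv2.findContours(m,cv2.RETR_EXTERNAL,cv2.CHAIN_APPROX_NONE)
    c=max(cs,key=cv2.contourArea)[:,0]
    w=world(c,z,info)[:,:2].astype(np.float32)
    (x,y),(a,b),t=cv2.minAreaRect(w*1000)
    if a<b:a,b,t=b,a,t+90
    return np.round([x,y,a,b,t%180],1)   # mm, deg of long side
def tool(target,s=None):   # world displacement to target in tool axes
    s=s or readout.read_state();return R.from_rotvec(s['tcp_rot']).inv().apply(np.asarray(target)-s['tool_pos'])
```

Run:
```python
from h import *
im=cv2.imread('pics/top0.png');i=camera_info('top')
hsv=cv2.cvtColor(im,cv2.COLOR_BGR2HSV);H,S,V=[hsv[...,k].astype(int) for k in range(3)]
white=(S<50)&(V>120)
print('sheet',rect(blob(white,(472,240))[1],.02,i))
print('block',rect(blob(white,(311,241))[1],.048,i))
red=((H<6)|(H>174))&(S>150)&(V>90)
c,m=blob(red,(408,235));print('pin',c,m.sum(),world(c,.082,i))
bed=(H>18)&(H<35)&(S<130)&(V>150)
c,m=blob(bed,(258,250));print('bed',c,m.sum(),rect(m,.037,i))
print('board corners',world([[325,212],[321,273]],.015,i))
print('lid top corners',world([[209,184],[199,240]],.25,i))
print('pins hole',world([312,240],.048,i))
for n,p,z in(('glue',(345,133),.15),('tape',(450,160),.025),('cup',(147,333),.085),('jar',(389,182),.055)):print(n,world(p,z,i))
w=camera_info('wrist');Tt=np.eye(4);s=readout.read_state();Tt[:3,:3]=R.from_rotvec(s['tcp_rot']).as_matrix();Tt[:3,3]=s['tool_pos']
print(np.round(np.linalg.inv(Tt)@w['extrinsics'],3),np.round(Tt,2),w['intrinsics'][0])
print(tool([.30,-.29,.25]))
```

```text
sheet [ 513.  -359.2  103.2   55.9   21.1]
block [527.4  42.2  49.1  36.6 170.7]
pin [408.5974026  233.85714286] 77 [[ 0.52210291 -0.18992058  0.082     ]]
bed [272.69436997 236.81143878] 1119 [541.8 136.2 109.2  98.9  81.3]
board corners [[0.60146297 0.00356041 0.015     ]
 [0.44781067 0.02137114 0.015     ]]
lid top corners [[0.61645183 0.24737497 0.25      ]
 [0.49840114 0.26860479 0.25      ]]
pins hole [[0.52515624 0.03941446 0.048     ]]
glue [[ 0.75542859 -0.04988563  0.15      ]]
tape [[ 0.71937909 -0.32173624  0.025     ]]
cup [[0.32174076 0.42431161 0.085     ]]
jar [[ 0.65996958 -0.15741722  0.055     ]]
[[-0.001 -0.955 -0.297  0.076]
 [ 1.    -0.001 -0.     0.001]
 [-0.    -0.297  0.955 -0.144]
 [ 0.     0.     0.     1.   ]] [[-0.97  0.23 -0.    0.15]
 [ 0.23  0.97 -0.    0.66]
 [ 0.   -0.   -1.    0.23]
 [ 0.    0.    0.    1.  ]] [376.89252028   0.         318.22020646]
[-0.35774441 -0.88912433 -0.01810115]
```

Everything agrees with the given sizes: sheet 103x56, block 49x37, bed 109x99, and hole to bed 95 mm. I'll write a small planner that prints the rows, then move over the press for a wrist look on the way to the sheet.

Add to h.py:
```python
def yaw(s=None):   # world angle (deg) of tool y
    s=s or readout.read_state();y=R.from_rotvec(s['tcp_rot']).as_matrix()[:,1];return np.degrees(np.arctan2(y[1],y[0]))
def plan(p,yw,n=None):  # n rows to world p, tool y at yw deg
    s=readout.read_state();a=R.from_rotvec(s['tcp_rot']);d=np.asarray(p)-s['tool_pos']
    t=np.radians((yaw(s)-yw+180)%360-180)
    n=n or int(max(np.ceil(np.linalg.norm(d)/.06),np.ceil(abs(t)/.18),1));
    print('n',n,json.dumps([[*(round(float(v),4) for v in (a*R.from_rotvec([0,0,t*k/n])).inv().apply(d/n)),round(t/n,3)] for k in range(n)]))
import json
```

```bash
python3 -c "
from h import *
plan([.50,.07,.36],-8.7)"
```

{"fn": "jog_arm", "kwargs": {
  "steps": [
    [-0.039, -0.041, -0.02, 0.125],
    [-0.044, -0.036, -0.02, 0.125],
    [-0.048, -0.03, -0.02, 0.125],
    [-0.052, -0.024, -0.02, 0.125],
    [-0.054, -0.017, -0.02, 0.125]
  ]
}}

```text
refused: steps: the value is not of type 'object' (schema: type "object"). Nothing was moved.
```

I used the wrong layout. The manual says an object with one list for each field; once more.

{"fn": "jog_arm", "kwargs": {
  "steps": {"dx": [-0.039, -0.044, -0.048, -0.052, -0.054], "dy": [-0.041, -0.036, -0.03, -0.024, -0.017], "dz": [-0.02, -0.02, -0.02, -0.02, -0.02], "yaw": [0.125, 0.125, 0.125, 0.125, 0.125]}
}}

```text
time: 0.72
tool_pos: [0.2975, 0.4113, 0.3314]
tcp_rot: [1.305, 2.858, -0.001]
wrist_force: [0.9, 1.1, -0.4]
width: 1.004
grip_force: 0.0
```

{"fn": "jog_arm", "kwargs": {
  "steps": {"dx": [-0.056, -0.057, -0.057, -0.056, -0.054], "dy": [-0.010, -0.003, 0.004, 0.011, 0.017], "dz": [-0.01, -0.01, -0.01, 0, 0], "yaw": [0.125, 0.125, 0.125, 0.125, 0.125]}
}}

```text
time: 1.35
tool_pos: [0.443, 0.1667, 0.3612]
tcp_rot: [2.121, 2.318, 0.0]
wrist_force: [0.4, 0.5, 0.5]
width: 0.998
grip_force: 0.0
```

{"fn": "jog_arm", "kwargs": {
  "steps": {"dx": [-0.051, -0.048, 0], "dy": [0.024, 0.03, 0], "dz": [0, 0, 0], "yaw": [0.125, 0.125, 0]}
}}

```text
time: 1.72
tool_pos: [0.5006, 0.0676, 0.3603]
tcp_rot: [-2.395, -2.033, 0.003]
wrist_force: [-0.9, 0.4, -0.5]
width: 0.999
grip_force: 0.0
```

Run:
```python
from h import *
w=camera_info('wrist');im=read_camera('wrist')[:,:,::-1];cv2.imwrite('pics/w1.png',im);np.savez('w1',**w)
print(readout.read_state()['tool_pos'],yaw());plan([.50,-.34,.2],-68.9)
```

```text
[0.4997958  0.06938895 0.36045701] -9.178544816434776
n 8 [[-0.0505, 0.0082, 0.0201, 0.13], [-0.049, 0.0147, 0.0201, 0.13], [-0.0467, 0.021, 0.0201, 0.13], [-0.0436, 0.0268, 0.0201, 0.13], [-0.0397, 0.0323, 0.0201, 0.13], [-0.0352, 0.0372, 0.0201, 0.13], [-0.0301, 0.0414, 0.0201, 0.13], [-0.0244, 0.045, 0.0201, 0.13]]
```

View pics/w1.png

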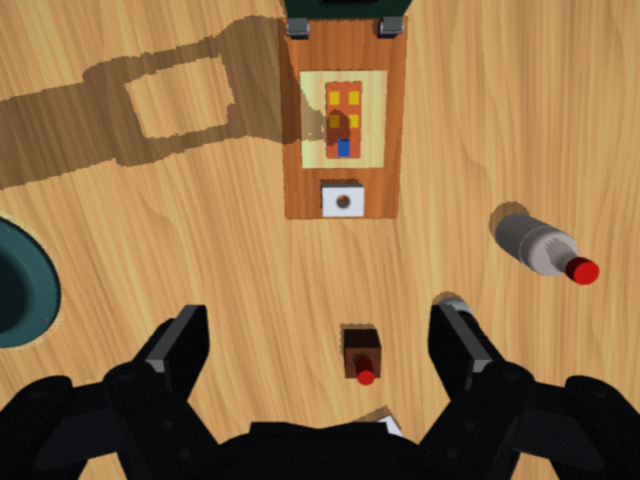

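The wrist view shows the open press from above: panel around (344,120), hole at (343,201), base hole block clear, and the fingers open. I'll refine panel and hole from it and go to the sheet.

{"fn": "jog_arm", "kwargs": {
  "steps": {"dx": [-0.05, -0.049, -0.047, -0.044, -0.04], "dy": [0.008, 0.015, 0.021, 0.027, 0.032], "dz": [0.02, 0.02, 0.02, 0.02, 0.02], "yaw": [0.13, 0.13, 0.13, 0.13, 0.13]},
  "lines": "1,2"
}}

```text
time: 2.4
tool_pos: [0.5003, -0.185, 0.2607]
```

{"fn": "jog_arm", "kwargs": {
  "steps": {"dx": [-0.035, -0.03, -0.024, 0], "dy": [0.037, 0.041, 0.045, 0], "dz": [0.02, 0.02, 0.02, 0], "yaw": [0.13, 0.13, 0.13, 0]},
  "lines": "1,2"
}}

```text
time: 2.9
tool_pos: [0.5005, -0.3385, 0.1986]
```

Run:
```python
from h import *
im=cv2.imread('pics/w1.png');i=np.load('w1.npz')
hsv=cv2.cvtColor(im,cv2.COLOR_BGR2HSV);H,S,V=[hsv[...,k].astype(int) for k in range(3)]
m=np.zeros(H.shape,bool);m[72:168,303:384]=True
pan=m&~((H>=20)&(H<38)&(S<145))
pan&=(S>150)
pan=cv2.morphologyEx(pan.astype(np.uint8),cv2.MORPH_CLOSE,np.ones((7,7)))
print('panel',rect(blob(pan,(344,120))[1],.049,i))
white=(S<50)&(V>120)
print('block',rect(blob(white,(325,201))[1],.048,i))
hole=np.zeros(H.shape,bool);hole[190:212,332:355]=True;hole&=~white
c,_=blob(hole,(343,201));print('hole',c,world(c,.048,i))
red=((H<6)|(H>174))&(S>150)&(V>80)
c,mm=blob(red,(366,377));print('pin',c,mm.sum(),world(c,.078,i))
plan([.5037,-.3626,.008],-68.9)
```

```text
panel [540.6 137.7  82.7  39.8  81. ]
block [526.2  43.5  51.   36.3 170.6]
hole [342.78571429 201.28571429] [[0.52643441 0.0439253  0.048     ]]
pin [365.56796117 376.7815534 ] 206 [[ 0.52120211 -0.19100003  0.078     ]]
n 4 [[-0.0013, 0.0061, 0.0476, 0.001], [-0.0013, 0.0061, 0.0476, 0.001], [-0.0013, 0.0061, 0.0476, 0.001], [-0.0013, 0.0061, 0.0476, 0.001]]
```

{"fn": "jog_arm", "kwargs": {
  "steps": {"dx": [-0.001, -0.001, -0.001, -0.002, 0], "dy": [0.006, 0.006, 0.006, 0.006, 0], "dz": [0.05, 0.05, 0.05, 0.042, 0], "yaw": [0, 0, 0, 0, 0]}
}}

```text
time: 3.52
tool_pos: [0.5034, -0.3579, 0.0058]
tcp_rot: [-3.079, -0.587, 0.008]
wrist_force: [-0.2, 1.0, -0.1]
width: 1.003
grip_force: 0.0
```

{"fn": "jog_arm", "kwargs": {
  "steps": {"dx": [0, 0, 0, 0, 0], "dy": [0, 0, 0, 0, 0], "dz": [0, 0, 0, 0, 0], "yaw": [0, 0, 0, 0, 0]},
  "aperture": 0,
  "squeeze": 35
}}

```text
time: 4.15
tool_pos: [0.508, -0.3631, 0.0127]
tcp_rot: [3.084, 0.583, 0.007]
wrist_force: [0.3, 2.1, 6.9]
width: 0.637
grip_force: 37.6
```

{"fn": "jog_arm", "kwargs": {
  "steps": {"dx": [0, 0, 0], "dy": [0, 0, 0], "dz": [-0.03, -0.03, 0], "yaw": [0, 0, 0]}
}}

```text
time: 4.53
tool_pos: [0.5083, -0.3642, 0.0738]
tcp_rot: [3.081, 0.583, 0.009]
wrist_force: [0.9, -1.0, 0.1]
width: 0.632
grip_force: 37.0
```

Run:
```python
from h import *
cv2.imwrite('pics/s2.png',read_camera('side')[280:480,220:520,::-1].repeat(2,0).repeat(2,1))
```

```text
(no output)
```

View pics/s2.png

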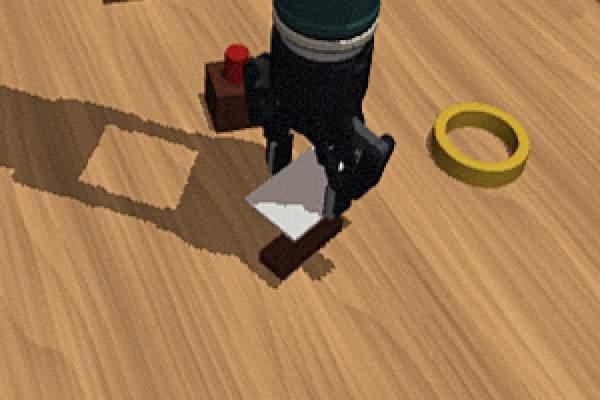

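The side view shows the sheet held and clear of its rest, with the near corner at crop (295,240) and the left corner at (245,198). I'll check its height relative to the TCP and its tilt from those corners.

Run:
```python
from h import *
i=camera_info('side');s=readout.read_state();print(s['tool_pos'],yaw())
def proj(p):
    T=np.linalg.inv(i['extrinsics']);c=np.asarray(p)@T[:3,:3].T+T[:3,3];u=c@i['intrinsics'].T;return u[...,:2]/u[...,2:]
u=np.array([.933,.36]);v=np.array([-.36,.933]);c0=np.array([.513,-.359])
for top in(.07,.075,.08,.085,.09):
    P=[[*(c0+a*.052*u+b*.028*v),top] for a,b in((1,-1),(-1,-1),(-1,1),(1,1))]
    print(top,np.round((proj(P)-[220,280])*2).tolist())
# rest, for reference
for p in [[342.5,379],[367.5,400]]:
    for z in(.07,.08):print(p,z,world(p,z,i))
plan([.508,-.364,.15],-68.9)
```

```text
[ 0.50699785 -0.36326696  0.07168963] -68.5859896979543
0.07 [[373.0, 178.0], [290.0, 245.0], [240.0, 203.0], [323.0, 141.0]]
0.075 [[374.0, 174.0], [290.0, 241.0], [240.0, 199.0], [324.0, 137.0]]
0.08 [[374.0, 170.0], [291.0, 237.0], [241.0, 195.0], [324.0, 133.0]]
0.085 [[375.0, 166.0], [291.0, 233.0], [241.0, 191.0], [325.0, 129.0]]
0.09 [[376.0, 162.0], [292.0, 228.0], [241.0, 187.0], [325.0, 125.0]]
[342.5, 379] 0.07 [[ 0.46038818 -0.34828559  0.07      ]]
[342.5, 379] 0.08 [[ 0.45651882 -0.35592068  0.08      ]]
[367.5, 400] 0.07 [[ 0.48064115 -0.40100259  0.07      ]]
[367.5, 400] 0.08 [[ 0.47645404 -0.4078106   0.08      ]]
n 2 [[0.0004, 0.0007, -0.0392, 0.003], [0.0004, 0.0007, -0.0392, 0.003]]
```

Held level with the underside at about TCP height, and the centre about 10 mm ahead along tool x, as intended.

{"fn": "jog_arm", "kwargs": {
  "steps": {"dx": [0, 0, 0], "dy": [0, 0, 0], "dz": [-0.045, -0.045, 0], "yaw": [0, 0, 0]},
  "lines": "1,2"
}}

```text
time: 4.95
tool_pos: [0.5078, -0.3639, 0.1632]
```

```bash
python3 -c "
from h import *
plan([.5394,.1274,.16],-8.9,10)"
```

```text
n 10 [[0.0209, -0.0446, 0.0001, -0.104], [0.0254, -0.0422, 0.0001, -0.104], [0.0296, -0.0393, 0.0001, -0.104], [0.0336, -0.036, 0.0001, -0.104], [0.0371, -0.0323, 0.0001, -0.104], [0.0403, -0.0283, 0.0001, -0.104], [0.043, -0.0239, 0.0001, -0.104], [0.0453, -0.0193, 0.0001, -0.104], [0.047, -0.0145, 0.0001, -0.104], [0.0483, -0.0096, 0.0001, -0.104]]
```

{"fn": "jog_arm", "kwargs": {
  "steps": {"dx": [0.021, 0.025, 0.03, 0.034, 0.037], "dy": [-0.045, -0.042, -0.039, -0.036, -0.032], "dz": [0, 0, 0, 0, 0], "yaw": [-0.104, -0.104, -0.104, -0.104, -0.104]},
  "lines": "1,2"
}}

```text
time: 5.58
tool_pos: [0.5205, -0.1147, 0.1569]
```

{"fn": "jog_arm", "kwargs": {
  "steps": {"dx": [0.04, 0.043, 0.045, 0.047, 0.048], "dy": [-0.028, -0.024, -0.019, -0.0145, -0.01], "dz": [0, 0, 0, 0, 0], "yaw": [-0.104, -0.104, -0.104, -0.104, -0.104]},
  "lines": "1,2"
}}

```text
time: 6.2
tool_pos: [0.5363, 0.1293, 0.1568]
```

{"fn": "jog_arm", "kwargs": {
  "steps": {"dx": [0, 0], "dy": [0, 0], "dz": [0, 0], "yaw": [0, 0]}
}}

```text
time: 6.45
tool_pos: [0.5366, 0.1276, 0.1575]
tcp_rot: [-2.388, -2.04, 0.005]
wrist_force: [-0.1, -0.6, -0.2]
width: 0.632
grip_force: 37.3
```

```bash
python3 -c "
from h import *
plan([.5394,.1274,.06],-8.9,4)
w=camera_info('wrist');im=read_camera('wrist')[:,:,::-1];cv2.imwrite('pics/w3.png',im)
s=readout.read_state();print(s['tool_pos'],yaw(s));np.savez('w3',**w)"
```

```text
n 4 [[0.0001, 0.0008, 0.0244, -0.0], [0.0001, 0.0008, 0.0244, -0.0], [0.0001, 0.0008, 0.0244, -0.0], [0.0001, 0.0008, 0.0244, -0.0]]
[0.53687489 0.12712046 0.15782071] -9.041242334245476
```

View pics/w3.png

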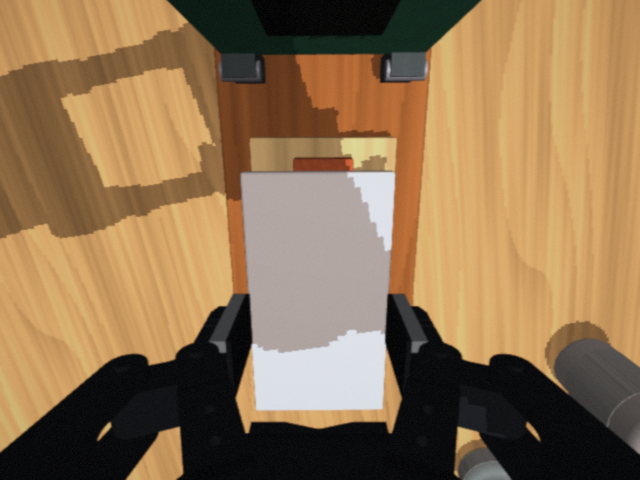

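The wrist view shows the sheet square between the fingers, corners at (242,172), (395,172), (384,410) and (257,410), with the panel's hinge end behind it at (323,158). I'll fit its pose in the tool frame.

Run:
```python
from h import *
i=np.load('w3.npz');s=readout.read_state()
px=np.array([[242,172],[395,172],[384,410],[257,410]],float)
# PnP: sheet top-face corners, sheet x toward hinge (image up), y to image left, z up
obj=np.array([[.052,.028,0],[.052,-.028,0],[-.052,-.028,0],[-.052,.028,0]])
ok,r,t=cv2.solvePnP(obj,px,i['intrinsics'],None)
T=i['extrinsics'];c=T[:3,:3]@t.ravel()+T[:3,3];Rw=T[:3,:3]@cv2.Rodrigues(r)[0]
pr=cv2.projectPoints(obj,r,t,i['intrinsics'],None)[0][:,0]
print('top centre',c,'err',np.abs(pr-px).max());print(np.round(Rw,3))
print('rel TCP (tool)',tool(c))
print('panel far edge mid',world([[294,158],[353,158]],.049,i))
```

```text
top centre [0.53775901 0.13396117 0.1637725 ] err 0.5122290334679178
[[ 0.149 -0.989 -0.003]
 [ 0.988  0.149  0.028]
 [-0.027 -0.007  1.   ]]
rel TCP (tool) [ 0.00688649 -0.00021547 -0.00596075]
panel far edge mid [[0.52843335 0.18220331 0.049     ]
 [0.56674872 0.17611863 0.049     ]]
```

{"fn": "jog_arm", "kwargs": {
  "steps": {"dx": [0.0035, 0, 0, 0, 0], "dy": [0.002, 0.001, 0, 0, 0], "dz": [0.035, 0.035, 0.02, 0.008, 0], "yaw": [0, 0, 0, 0, 0]}
}}

```text
time: 7.12
tool_pos: [0.5411, 0.13, 0.0609]
tcp_rot: [-2.39, -2.038, 0.002]
wrist_force: [0.6, 0.4, -0.0]
width: 0.636
grip_force: 37.3
```

```bash
python3 -c "
from h import *
plan([.5399,.1306,.0475],-8.9,1);"
```

```text
n 1 [[0.0004, -0.0013, 0.0134, -0.003]]
```

{"fn": "jog_arm", "kwargs": {
  "steps": {"dx": [0.0004, 0, 0, 0], "dy": [-0.001, 0, 0, 0], "dz": [0.008, 0.005, 0.001, 0], "yaw": [0, 0, 0, 0]}
}}

```text
time: 7.62
tool_pos: [0.5405, 0.1317, 0.0474]
tcp_rot: [2.388, 2.041, 0.0]
wrist_force: [0.9, 0.5, -0.5]
width: 0.635
grip_force: 37.3
```

{"fn": "jog_arm", "kwargs": {
  "steps": {"dx": [0, 0, 0], "dy": [0, 0, 0], "dz": [0, 0, 0], "yaw": [0, 0, 0]},
  "aperture": 1
}}

```text
time: 8.0
tool_pos: [0.5406, 0.1316, 0.0474]
tcp_rot: [2.389, 2.04, 0.0]
wrist_force: [-1.4, 0.1, -0.4]
width: 1.001
grip_force: 0.0
```

{"fn": "jog_arm", "kwargs": {
  "steps": {"dx": [0, 0, 0, -0.03, 0], "dy": [0, 0, 0, 0, 0], "dz": [-0.03, -0.05, -0.05, -0.03, 0], "yaw": [0, 0, 0, 0, 0]}
}}

```text
time: 8.62
tool_pos: [0.5379, 0.1012, 0.211]
tcp_rot: [2.387, 2.036, 0.009]
wrist_force: [-0.2, 0.2, -0.3]
width: 1.003
grip_force: 0.0
```

```bash
python3 -c "
from h import *
w=camera_info('wrist');im=read_camera('wrist')[:,:,::-1];cv2.imwrite('pics/w4.png',im)
np.savez('w4',**w)"
```

```text
(no output)
```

View pics/w4.png

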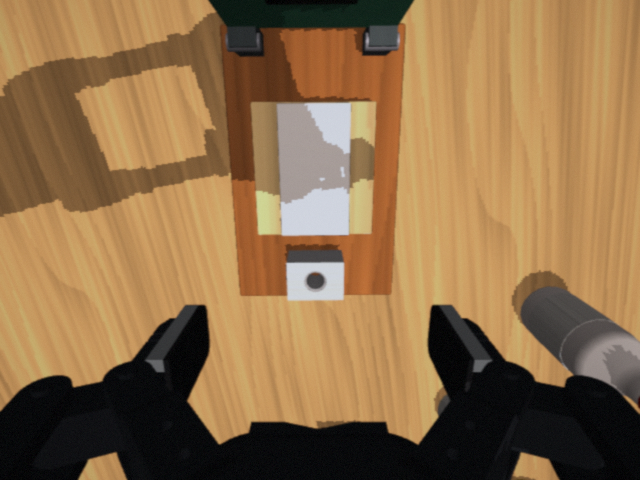

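The sheet lies square on the panel: corners (277,102), (350,102), (350,235), (281,236); block hole at (316,281). I'll check the numbers and plan the trip behind the lid.

{"fn": "jog_arm", "kwargs": {
  "steps": {"dx": [0, 0, 0], "dy": [0, 0, 0], "dz": [-0.06, -0.05, 0], "yaw": [0, 0, 0]},
  "aperture": 0,
  "lines": "1,2"
}}

```text
time: 9.05
tool_pos: [0.5379, 0.1029, 0.3209]
```

Run:
```python
from h import *
i=np.load('w4.npz')
w=world([[277,102],[350,102],[350,235],[281,236]],.054,i)[:,:2];c=w.mean(0);d=(w[0]+w[1]-w[2]-w[3]);a=np.arctan2(d[1],d[0])
u=np.array([np.cos(np.radians(81.1)),np.sin(np.radians(81.1))]);v=np.array([-u[1],u[0]]);e=c-[.541,.1375]
print('sheet',c,np.degrees(a),'err x,y',e@u,e@v,'len',np.linalg.norm(d)/2)
print('hole',world([316,281],.048,i))
o=np.array([.5404,.1324]);plan([*(o+.172*u),.32],-8.9)
```

```text
sheet [0.54158444 0.13848299] 81.5470147427645 err x,y 0.0010615778658958827 -0.00042532760156100715 len 0.10495157629091766
hole [[0.5272342  0.04322576 0.048     ]]
n 4 [[0.0504, -0.0006, 0.0003, -0.0], [0.0504, -0.0006, 0.0003, -0.0], [0.0504, -0.0006, 0.0003, -0.0], [0.0504, -0.0005, 0.0003, -0.0]]
```

Sheet within 1 mm and 0.5°. Now I'll go behind the lid and down, then look from the side before pushing.

{"fn": "jog_arm", "kwargs": {
  "steps": {"dx": [0.05, 0.05, 0.05, 0.052, 0], "dy": [0, 0, 0, 0, 0], "dz": [0, 0, 0, 0, 0], "yaw": [0, 0, 0, 0, 0]},
  "lines": "1,2"
}}

```text
time: 9.68
tool_pos: [0.5659, 0.3049, 0.3128]
```

{"fn": "jog_arm", "kwargs": {
  "steps": {"dx": [0, 0, 0], "dy": [0, 0, 0], "dz": [0.05, 0.045, 0], "yaw": [0, 0, 0]}
}}

```text
time: 10.05
tool_pos: [0.563, 0.299, 0.2149]
tcp_rot: [-2.387, -2.038, 0.021]
wrist_force: [-0.0, -0.7, 0.0]
width: 0.001
grip_force: 0.0
```

Run:
```python
from h import *
cv2.imwrite('pics/s5.png',cv2.resize(read_camera('side')[0:300,180:380,::-1],None,fx=2,fy=2))
```

```text
(no output)
```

View pics/s5.png

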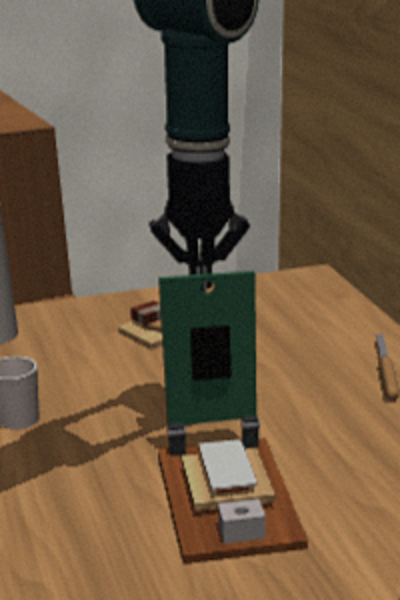

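Fingers stand behind the lid top (crop (200,270)), centred. Pushing it over.

{"fn": "jog_arm", "kwargs": {
  "steps": {"dx": [-0.02, -0.02, -0.015, -0.015, -0.015], "dy": [0, 0, 0, 0, 0], "dz": [0, 0, 0, 0, 0], "yaw": [0, 0, 0, 0, 0]}
}}

```text
time: 10.72
tool_pos: [0.554, 0.2163, 0.2226]
tcp_rot: [2.389, 2.04, 0.001]
wrist_force: [0.4, 0.1, -0.1]
width: 0.0
grip_force: 0.5
```

{"fn": "jog_arm", "kwargs": {
  "steps": {"dx": [-0.015, -0.015, -0.015, -0.01, 0], "dy": [0, 0, 0, 0, 0], "dz": [0, 0, 0, 0, 0], "yaw": [0, 0, 0, 0, 0]}
}}

```text
time: 11.35
tool_pos: [0.5454, 0.1624, 0.2223]
tcp_rot: [2.39, 2.039, -0.0]
wrist_force: [-0.3, 0.6, 0.8]
width: 0.004
grip_force: 0.0
```

Run:
```python
from h import *
cv2.imwrite('pics/s6.png',cv2.resize(read_camera('side')[0:300,180:380,::-1],None,fx=2,fy=2))
```

```text
(no output)
```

View pics/s6.png

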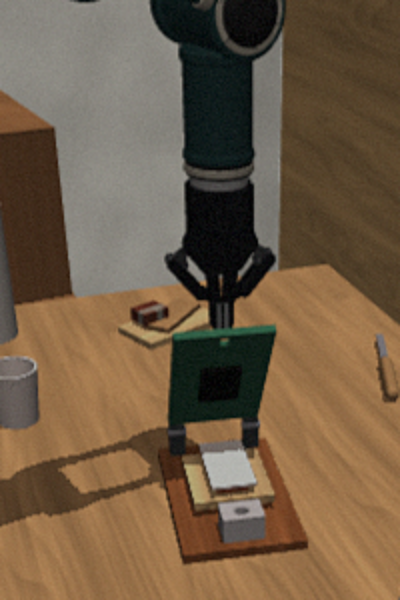

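The lid is past upright with its edge at crop (225,335), now ready to sink. I'll lift clear and head to the pin meanwhile.

{"fn": "jog_arm", "kwargs": {
  "steps": {"dx": [-0.01, -0.01, 0, 0, 0], "dy": [0, 0, 0, 0, 0], "dz": [0, 0, -0.05, -0.05, 0], "yaw": [0, 0, 0, 0, 0]},
  "lines": "1,2"
}}

```text
time: 12.02
tool_pos: [0.545, 0.1436, 0.3283]
```

```bash
python3 -c "
from h import *
plan([.505,-.255,.23],-8.9)
plan([.5215,-.1905,.13],-8.9)"
```

```text
n 7 [[-0.0572, 0.0031, 0.0139, -0.0], [-0.0572, 0.0031, 0.0139, -0.0], [-0.0572, 0.0031, 0.0139, -0.0], [-0.0572, 0.0031, 0.0139, -0.0], [-0.0572, 0.0031, 0.0139, -0.0], [-0.0572, 0.0031, 0.0139, -0.0], [-0.0572, 0.003, 0.0139, -0.0]]
n 7 [[-0.0478, 0.0039, 0.0282, -0.0], [-0.0478, 0.0039, 0.0282, -0.0], [-0.0478, 0.0039, 0.0282, -0.0], [-0.0478, 0.0038, 0.0282, -0.0], [-0.0478, 0.0038, 0.0282, -0.0], [-0.0478, 0.0038, 0.0282, -0.0], [-0.0478, 0.0038, 0.0282, -0.0]]
```

{"fn": "jog_arm", "kwargs": {
  "steps": {"dx": [-0.05, -0.05, -0.05, -0.05, -0.05], "dy": [0.002, 0.002, 0.002, 0.002, 0.002], "dz": [0.02, 0.02, 0.02, 0.02, 0.02], "yaw": [0, 0, 0, 0, 0]},
  "aperture": 1,
  "lines": "1,2"
}}

```text
time: 12.65
tool_pos: [0.5119, -0.1066, 0.2206]
```

{"fn": "jog_arm", "kwargs": {
  "steps": {"dx": [-0.045, 0, 0], "dy": [0.002, 0, 0], "dz": [0.02, 0, 0], "yaw": [0, 0, 0]},
  "lines": "1,2"
}}

```text
time: 13.02
tool_pos: [0.5075, -0.1496, 0.2016]
```

Run:
```python
from h import *
w=camera_info('wrist');im=read_camera('wrist')[:,:,::-1];s=readout.read_state();np.savez('w7',**w)
sd=read_camera('side')[100:300,200:400,::-1]
im=np.ascontiguousarray(im)
hsv=cv2.cvtColor(im,cv2.COLOR_BGR2HSV);H,S,V=[hsv[...,k].astype(int) for k in range(3)]
red=((H<6)|(H>174))&(S>150)&(V>60)
c,m=blob(red,(320,300));print(s['tool_pos'],'red',c,m.sum(),world(c,.082,w),rect(m,.082,w))
cv2.imwrite('pics/w7.png',np.hstack([cv2.resize(im,None,fx=.625,fy=.625),cv2.resize(sd,(300,300))]))
```

```text
[ 0.5080319  -0.14924471  0.20224829] red [345.1988764  273.01685393] 890 [[ 0.52179627 -0.18572996  0.082     ]] [ 523.1 -184.9   31.1   24.7   61.5]
```

View pics/w7.png

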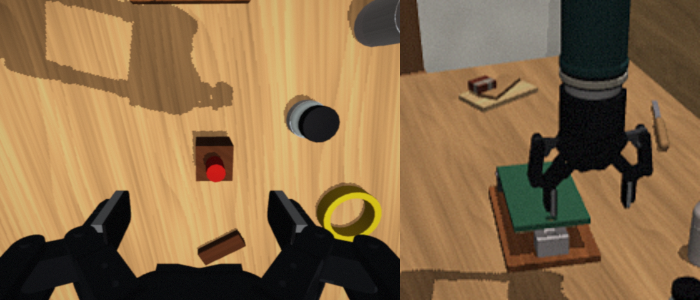

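The wrist view shows the pin head's bright top at composite (216,173), with the jar and tape clear of the fingers. The side crop shows the lid nearly down. I'll locate the top disc alone.

Run:
```python
from h import *
w=np.load('w7.npz');im=np.ascontiguousarray(read_camera('wrist')[:,:,::-1])
hsv=cv2.cvtColor(im,cv2.COLOR_BGR2HSV);H,S,V=[hsv[...,k].astype(int) for k in range(3)]
red=((H<6)|(H>174))&(S>150)&(V>190)
c,m=blob(red,(345,277));p=world(c,.082,w)[0];print(c,m.sum(),p,rect(m,.082,w))
plan([p[0],p[1],.12],-8.9);plan([p[0],p[1],.056],-8.9)
```

```text
[343.70415225 277.35467128] 578 [ 0.52019314 -0.18905949  0.082     ] [ 520.  -189.3   21.3   20.3   38.4]
n 2 [[-0.019, 0.0088, 0.0414, -0.0], [-0.019, 0.0088, 0.0414, -0.0]]
n 3 [[-0.0126, 0.0059, 0.0489, -0.0], [-0.0126, 0.0059, 0.0489, -0.0], [-0.0126, 0.0059, 0.0489, -0.0]]
```

{"fn": "jog_arm", "kwargs": {
  "steps": {"dx": [-0.019, -0.019, 0, 0], "dy": [0.009, 0.009, 0, 0], "dz": [0.04, 0.04, 0, 0], "yaw": [0, 0, 0, 0]},
  "lines": "1,2"
}}

```text
time: 13.68
tool_pos: [0.5207, -0.1894, 0.1235]
```

```bash
python3 -c "
from h import *
plan([.521,-.190,.056],-8.9)"
```

```text
n 2 [[-0.0003, 0.0001, 0.0337, -0.0], [-0.0003, 0.0001, 0.0337, -0.0]]
```

{"fn": "jog_arm", "kwargs": {
  "steps": {"dx": [0, 0, 0, 0], "dy": [0, 0, 0, 0], "dz": [0.034, 0.032, 0, 0], "yaw": [0, 0, 0, 0]}
}}

```text
time: 14.18
tool_pos: [0.5216, -0.1903, 0.0587]
tcp_rot: [2.386, 2.039, 0.003]
wrist_force: [0.3, -0.1, 0.2]
width: 0.997
grip_force: 0.0
```

{"fn": "jog_arm", "kwargs": {
  "steps": {"dx": [0, 0, 0, 0, 0], "dy": [0, 0, 0, 0, 0], "dz": [0, 0, 0, 0, 0], "yaw": [0, 0, 0, 0, 0]},
  "aperture": 0,
  "squeeze": 80
}}

```text
time: 14.8
tool_pos: [0.5204, -0.1904, 0.057]
tcp_rot: [2.388, 2.04, 0.001]
wrist_force: [-1.0, 0.5, 5.4]
width: 0.248
grip_force: 78.1
```

{"fn": "jog_arm", "kwargs": {
  "steps": {"dx": [0, 0, 0, 0], "dy": [0, 0, 0, 0], "dz": [-0.05, -0.05, -0.06, 0], "yaw": [0, 0, 0, 0]}
}}

```text
time: 15.3
tool_pos: [0.5236, -0.1917, 0.2227]
tcp_rot: [2.381, 2.034, 0.008]
wrist_force: [0.0, 0.0, -0.4]
width: 0.253
grip_force: 82.1
```

```bash
python3 -c "
from h import *
plan([.5365,.105,.225],-8.9)"
```

```text
n 5 [[0.059, -0.0067, -0.0007, -0.0], [0.059, -0.0067, -0.0007, -0.0], [0.059, -0.0067, -0.0007, -0.0], [0.059, -0.0067, -0.0007, -0.0], [0.059, -0.0066, -0.0007, -0.0]]
```

{"fn": "jog_arm", "kwargs": {
  "steps": {"dx": [0.059, 0.059, 0.059, 0.059, 0.059], "dy": [-0.007, -0.007, -0.007, -0.007, -0.006], "dz": [0, 0, 0, 0, 0], "yaw": [0, 0, 0, 0, 0]},
  "lines": "1,2"
}}

```text
time: 15.92
tool_pos: [0.5313, 0.1082, 0.2146]
```

{"fn": "jog_arm", "kwargs": {
  "steps": {"dx": [0, 0], "dy": [0, 0], "dz": [0, 0], "yaw": [0, 0]}
}}

```text
time: 16.18
tool_pos: [0.5316, 0.1063, 0.2148]
tcp_rot: [-2.387, -2.041, 0.004]
wrist_force: [-0.4, -0.4, -1.2]
width: 0.252
grip_force: 82.1
```

Run:
```python
from h import *
w=camera_info('wrist');im=read_camera('wrist')[:,:,::-1];s=readout.read_state();np.savez('w8',**w);print(s['tool_pos'])
cv2.imwrite('pics/w8.png',im)
```

```text
[0.53178656 0.10563889 0.2150908 ]
```

View pics/w8.png

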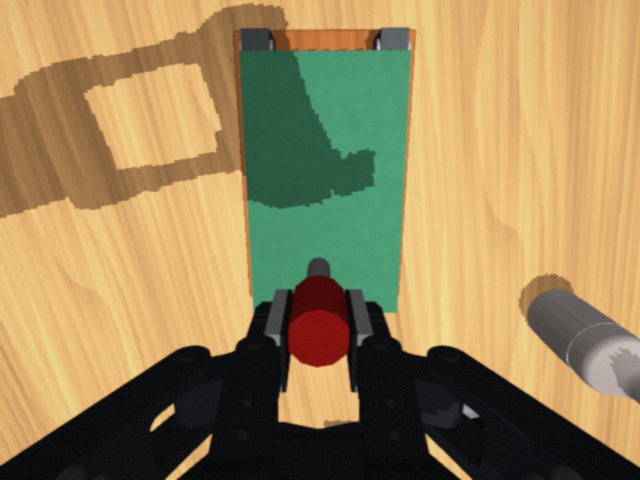

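The lid lies down (near edge from (254,311) to (397,312)). The pin is held upright with its foot at (318,262) and head disc at (319,337), hiding the hole. I'll compute pin-in-hand and lid position.

Run:
```python
from h import *
w=np.load('w8.npz');z=.215
im=cv2.imread('pics/w8.png');hsv=cv2.cvtColor(im,cv2.COLOR_BGR2HSV);H,S,V=[hsv[...,k].astype(int) for k in range(3)]
red=((H<6)|(H>174))&(S>150);red[:270]=0
c,m=blob(red&(V>115),(319,337));print('disc',c,m.sum(),rect(m,z+.025,w));t=world(c,z+.025,w)[0];print('head top rel tool',tool(t))
f=world([318,263],z-.050,w)[0];print('foot rel tool',tool(f))
g=(H>60)&(H<90)&(S>90);g=blob(g,(330,150))[1]
ys,xs=np.nonzero(g[:290]);
u=np.array([np.cos(np.radians(81.1)),np.sin(np.radians(81.1))])
e=world([[254,311],[397,312]],.071,w)[:,:2];print('edge',e,np.linalg.norm(e[0]-e[1]),'lid hole',e.mean(0)+.015*u)
plan([.5268,.0435,.16],-8.9)
```

```text
disc [318.0671365  337.90467359] 2696 [531.4 107.9  23.   21.   82.3]
head top rel tool [ 0.00243199 -0.00068607 -0.02491103]
foot rel tool [ 0.00221305 -0.00081755  0.05008964]
edge [[0.46453595 0.03713002]
 [0.58469202 0.01734599]] 0.12177392314784602 lid hole [0.52693464 0.04205741]
n 2 [[-0.031, 0.0025, 0.0276, -0.001], [-0.031, 0.0024, 0.0276, -0.001]]
```

{"fn": "jog_arm", "kwargs": {
  "steps": {"dx": [-0.031, -0.031, 0, 0], "dy": [0.0025, 0.0025, 0, 0], "dz": [0.027, 0.027, 0, 0], "yaw": [0, 0, 0, 0]},
  "lines": "1,2"
}}

```text
time: 16.73
tool_pos: [0.528, 0.0436, 0.1626]
```

```bash
python3 -c "
from h import *
plan([.527,.042,.14],-8.9,1)"
```

```text
n 1 [[-0.0017, -0.0007, 0.0226, -0.004]]
```

{"fn": "jog_arm", "kwargs": {
  "steps": {"dx": [-0.0017, 0, 0], "dy": [-0.0007, 0, 0], "dz": [0.022, 0, 0], "yaw": [0, 0, 0]},
  "lines": "1,2"
}}

```text
time: 17.1
tool_pos: [0.5276, 0.0433, 0.1415]
```

```bash
python3 -c "
from h import *
plan([.527,.042,.13],-8.9,1)
w=camera_info('side');cv2.imwrite('pics/s9.png',cv2.resize(read_camera('side')[190:290,240:360,::-1],None,fx=5,fy=5))"
```

```text
n 1 [[-0.0014, -0.0004, 0.0115, -0.001]]
```

View pics/s9.png

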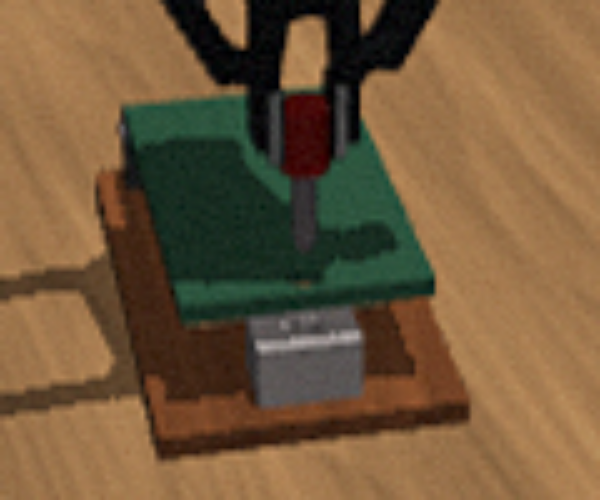

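The pin's foot (305,248) hangs straight above the visible lid hole (305,283). Inserting.

{"fn": "jog_arm", "kwargs": {
  "steps": {"dx": [-0.0013, 0, 0, 0], "dy": [-0.0004, 0, 0, 0], "dz": [0.01, 0.01, 0.01, 0], "yaw": [0, 0, 0, 0]}
}}

```text
time: 17.65
tool_pos: [0.5248, 0.0417, 0.1086]
tcp_rot: [-2.387, -2.039, 0.004]
wrist_force: [-0.8, 0.3, 0.1]
width: 0.257
grip_force: 82.1
```

```bash
python3 -c "
from h import *
plan([.527,.042,.08],-8.9,1)"
```

```text
n 1 [[0.0007, 0.0022, 0.0286, -0.002]]
```

{"fn": "jog_arm", "kwargs": {
  "steps": {"dx": [0.0007, 0, 0, 0], "dy": [0.002, 0, 0, 0], "dz": [0.004, 0.006, 0.006, 0], "yaw": [0, 0, 0, 0]}
}}

```text
time: 18.15
tool_pos: [0.5276, 0.0421, 0.0935]
tcp_rot: [-2.388, -2.04, 0.002]
wrist_force: [0.2, 1.1, -1.1]
width: 0.255
grip_force: 82.2
```

```bash
python3 -c "
from h import *
plan([.527,.042,.08],-8.9,1)"
```

```text
n 1 [[-0.0002, -0.0006, 0.0135, -0.002]]
```

{"fn": "jog_arm", "kwargs": {
  "steps": {"dx": [0, 0, 0, 0, 0], "dy": [0, 0, 0, 0, 0], "dz": [0.005, 0.005, 0.004, 0.003, 0], "yaw": [0, 0, 0, 0, 0]},
  "squeeze": 110
}}

```text
time: 18.77
tool_pos: [0.5284, 0.0419, 0.0774]
tcp_rot: [2.389, 2.04, 0.0]
wrist_force: [-1.3, -1.1, 1.9]
width: 0.245
grip_force: 108.0
```

{"fn": "jog_arm", "kwargs": {
  "steps": {"dx": [0, 0, 0], "dy": [0, 0, 0], "dz": [0.003, 0.002, 0], "yaw": [0, 0, 0]}
}}

```text
time: 19.15
tool_pos: [0.5287, 0.0419, 0.075]
tcp_rot: [2.388, 2.04, -0.0]
wrist_force: [-8.0, -2.9, 18.3]
width: 0.243
grip_force: 110.9
```

{"fn": "jog_arm", "kwargs": {
  "steps": {"dx": [0, 0, 0, 0], "dy": [-0.0015, 0, 0, 0], "dz": [0.001, 0.001, 0, 0], "yaw": [0, 0, 0, 0]}
}}

```text
time: 19.65
tool_pos: [0.5287, 0.0419, 0.0749]
tcp_rot: [2.386, 2.039, 0.003]
wrist_force: [-8.2, -4.0, 26.9]
width: 0.245
grip_force: 111.6
```

Run:
```python
from h import *
s=readout.read_state();print(s['tool_pos'],s['wrist_force'],s['grip_force'],np.round(R.from_rotvec(s['tcp_rot']).as_matrix()[:,2],3))
cv2.imwrite('pics/s10.png',cv2.resize(read_camera('side')[190:290,240:360,::-1],None,fx=5,fy=5))
```

```text
[0.5286835  0.04187775 0.07487679] [-8.20985333 -4.00208146 26.9476154 ] 111.60998225212097 [ 0.003 -0.001 -1.   ]
```

View pics/s10.png

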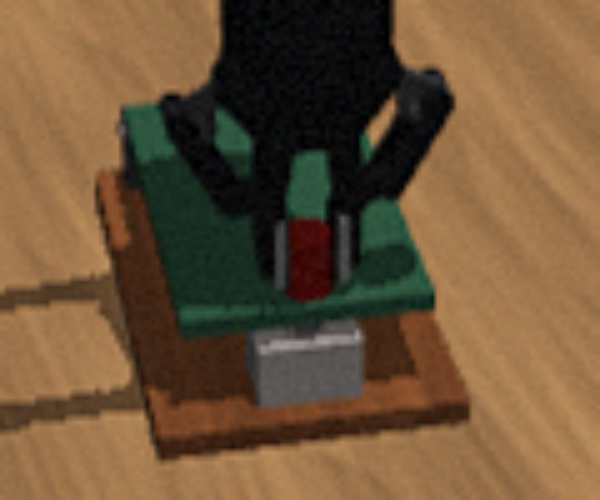

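The head bears on the lid, and the gap to the block has closed to the shut value. TCP sits at a hard stop at 0.075 (tip 25 mm deep) with 27 N of push. Handing in.

{"fn": "jog_arm", "kwargs": {
  "steps": {"dx": [0, 0], "dy": [0, 0], "dz": [0, 0], "yaw": [0, 0]}
}}

```text
time: 19.95
tool_pos: [0.5287, 0.0419, 0.0749]
tcp_rot: [2.386, 2.039, 0.003]
wrist_force: [-9.5, -4.3, 27.7]
width: 0.247
grip_force: 111.6
```

```bash
python3 -c "
from workcell import bot, readout, read_camera, camera_info
print(bot.finish_job())"
```

```text
the job is handed in; nothing more can be done
None
```

The job is handed in at about 20 s, though the judge gave no verdict: the sheet went on within about 1 mm and 0.5° of the panel, the lid is folded shut, and the pin is home about 25 mm deep, held at about 110 N and pressed down with about 28 N, with the bystanders left alone.

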